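# Load a carrier plate and hold it out over the inspection lens

### The job

Fit out the brown carrier plate for its underside camera check: stand each of the two loose brass pillars in the empty pocket of the plate next to the pillar of its own length, and only then slide the plate straight out along its shelf, towards the lens, until the red line across the plate is directly above the shelf's edge. That far out the plate would tip, so finish while still holding it: level, at rest on the shelf, the red line on the edge and all four pillars standing in their pockets. Never let the plate tip, and leave the bottle and the screwdriver where they are.

Things in the scene. Friction and masses are not known exactly. Their poses are not given: they have to be found in the camera images.
- ledge: Fixed inspection shelf: grey block with a flat steel top, no guides, 300 (x) x 190 (y) x 70 mm high. Origin at the centre of the block's underside, on the bench; its x axis points outward, towards the lens (roughly world +y, up to 18 degrees either way).
- ledge_edge (a point): Middle of the shelf's upper outward edge, 150 mm along x from its origin, 70 mm above the bench; axes as ledge. On the bench beyond it, on a flat foot, stands a black and blue upward-looking lens, its axis 100 mm past the edge, its top 41 mm above the bench: the plate passes 29 mm over it.
- plate: Loose brown carrier plate, 260 (x) x 120 (y) x 12 mm thick, about 0.5 kg, lying on the shelf with its x axis outward (within 3 degrees of the shelf's). Origin at the centre of its underside, z up. Two rows of two pockets along x, at y = +30 and y = -30 mm. Unheld, it tips off the shelf once the overhang passes about 130 mm; with the red line on the edge the overhang is 175 mm.
- plate_mark (a point): Middle of the red line, 4 mm wide, painted across the whole width of the plate's top at x = -45 mm in the plate's frame (12 mm above the underside).
- plate_grip (a point): Middle of the top of the bare aluminium grip bar that stands across the plate's tail (x = -110 mm): 14 mm thick along the plate's x, 60 mm along y, 36 mm high above the plate's top, so this point is 48 mm above the plate's underside. Fixed to the plate; axes as plate.
- pocket_left (a point): Centre of the floor of the empty pocket at x = 30, y = +30 mm on the plate: round, blind, 20 mm wide, 8 mm deep, its floor 4 mm above the plate's underside. 50 mm further along x, in the same row, a like pocket already holds a pillar.
- pocket_right (a point): Centre of the floor of the empty pocket at x = 30, y = -30 mm on the plate; otherwise like pocket_left. Both floors look bright metal.
- tall_loose: Loose long brass pillar, 16 mm diameter, 60 mm long, 45 g, standing on the bench. Origin at the centre of its underside, z up along it. 
- short_loose: Loose short brass pillar, 16 mm diameter, 40 mm long, 30 g, standing on the bench. Origin at the centre of its underside, z up along it. 
- tall_set: Long brass pillar, 16 mm diameter, 60 mm long, standing loosely in the far pocket (x = 80 mm) of one of the plate's rows; either row. Origin at the centre of its underside, z up along it. 
- short_set: Short brass pillar, 16 mm diameter, 40 mm long, standing loosely in the far pocket (x = 80 mm) of the other row. Origin at the centre of its underside, z up along it. 
- flux: White bottle with blue cap, 44 mm diameter, 100 mm high, standing on the bench; leave alone. Origin at the centre of its underside.
- driver: Screwdriver, 160 mm long, lying on the bench; leave alone. Its x axis runs along it, tip towards +x.
There are look-alikes about, which are no part of the job. Leave any green or pink look-alike of the tall_loose alone.

How it is judged (in metres and radians):
On the way:
1. both loose pillars stand in the pockets beside the pillars of their own length, while the plate is still in on the shelf (red line at least 100 mm short of the edge) (z of tall_loose in the frame of plate between 0.001 and 0.0075 m and angle between each of tall_loose, tall_set, short_loose, short_set's own z axis and vertical below 0.1 rad and z of tall_set in the frame of plate between 0.001 and 0.0075 m and horizontal distance between tall_loose and tall_set below 0.057 m and (horizontal distance between tall_loose and pocket_left below 0.006 m or horizontal distance between tall_loose and pocket_right below 0.006 m) and z of short_loose in the frame of plate between 0.001 and 0.0075 m and z of short_set in the frame of plate between 0.001 and 0.0075 m and horizontal distance between short_loose and short_set below 0.057 m and (horizontal distance between short_loose and pocket_left below 0.006 m or horizontal distance between short_loose and pocket_right below 0.006 m) and x of plate_mark in the frame of ledge_edge below -0.1 m), for 0.2 s.
At the end, for the whole second after the job is handed in: Red line within 6 mm of the shelf's edge; plate within 2 degrees of level, 7 degrees of square and 35 mm of the shelf's middle, at rest on the shelf, held by the fingers (over 1 N); all four pillars upright on their pockets' floors, long by long and short by short (z of tall_loose in the frame of plate between 0.001 and 0.0075 m and angle between each of tall_loose, tall_set, short_loose, short_set's own z axis and vertical below 0.1 rad and z of tall_set in the frame of plate between 0.001 and 0.0075 m and horizontal distance between tall_loose and tall_set below 0.057 m and (horizontal distance between tall_loose and pocket_left below 0.006 m or horizontal distance between tall_loose and pocket_right below 0.006 m) and z of short_loose in the frame of plate between 0.001 and 0.0075 m and z of short_set in the frame of plate between 0.001 and 0.0075 m and horizontal distance between short_loose and short_set below 0.057 m and (horizontal distance between short_loose and pocket_left below 0.006 m or horizontal distance between short_loose and pocket_right below 0.006 m) and x of plate_mark in the frame of ledge_edge between -0.006 and 0.006 m and angle between the x axis of plate and the x axis of ledge, either way round below 0.12 rad and angle between plate's own z axis and vertical below 0.035 rad and z of plate_mark in the frame of ledge_edge between 0.007 and 0.016 m and y of plate_mark in the frame of ledge_edge between -0.035 and 0.035 m and contact force between the fingers and plate above 1 N and linear speed of plate below 0.01 m/s and contact force between plate and ledge above 0.5 N); the arm keeps its last pose, push and grip.
It fails at once if the plate tips by more than 8 degrees (angle between plate's own z axis and vertical above 0.14 rad).
It fails at once if the bottle or screwdriver is moved by more than 25 mm (distance of any of flux, driver from where it was at the start of the episode above 0.025 m).
It also fails if it takes over 72 s, if anything falls off the work surface, if the arm or the gripper's body presses on something with over 40 N, if the wrist force passes 120 N, or if a joint passes its speed limit or range.

### The arm

A 6-joint arm with a two-finger parallel gripper is mounted at the origin on the work surface. World frame = base frame: x ahead of the robot, y to its left, z up, the work surface at z = 0. Lengths are in m, angles in degrees, forces in N, time in s.
With the tool pointing down it reaches from about 0.35 to 0.875 m from the base axis. Payload 4.2 kg.
Tool frame: the origin (TCP) lies midway between the tips of the shut fingers; the grasp point (between the pads) lies 19 mm behind it; z points along the fingers, y is the line along which they close (so a half turn about z gives the same grasp; the last joint's range is limited). The gripper opens to 87 mm and grips with 3 to 60 N. Pads are 19 mm wide; open, the fingers measure 117 mm over their backs; the gripper's body (75 mm by 190 mm) begins 51 mm behind the grasp point.
Start: joints at [-52.678, 22.042, 0.453, 0, -68.411, -14.817], TCP at [0.239, -0.577, 0.223] pointing down, gripper open.
Joint ranges: [-179.83, 179.83], [-69.29, 118.12], [-61.27, 80.66], [-181.25, 117.63], [-171.15, -9.14], [-177.46, 177.46]. Speed limits (degrees/s): [159.86, 159.86, 180, 180, 180, 180].

### API

Orientations are given as [roll, pitch, yaw] about the fixed x, y, z axes, in that order (R = Rz(yaw) Ry(pitch) Rx(roll)).
In Python, from workcell import env gives the robot as it stands. The module is installed in compiled form; this text tells all that it offers. Calls block until the motion is done:
- env.goto(position, orientation): joint-space move of the TCP to a pose.
- env.move_straight(position, rotation=None, rate=0.15, force_limit=None): straight line of the TCP; rotation=None keeps the orientation; rate is the mean speed in m/s. With force_limit (N) it stops when the force on the tool has changed by that much, and returns True; else False.
- env.set_joints(angles): joint-space move.
- env.gripper_to(opening, grasp_force=None): opening from 0.0 (shut) to 1.0 (fully open); grasp_force is the grip in N (None keeps the last); returns when the fingers have stopped.
- env.dwell(seconds).
- env.inverse_kinematics(position, orientation): joint angles nearest the present ones, or None.
- env.read_state(): the state.
- env.grab_frame(name): name is "side" or "top" or "wrist"; returns a dict with "image" (420x560x3 uint8, blue, green, red), "fx", "fy", "cx", "cy" (pixels), "position" and "orientation" of the camera in the world. Camera axes: x right, y up, looking along -z (the intrinsics and any distortion apply to the point x, -y, -z); pixel columns grow to the right and rows downward; lengths in m; the calibration is good to about 2 mm. A picture is of the moment at which its call begins. There is no depth.
A pose or a line that the arm cannot do raises env.Unreachable and nothing moves.
- env.close_job(): hands the job in; it is judged then, once.
Trained networks look in a picture, given as the dict that the camera call returned (one of the last four; its "shot" number tells which), for a name from the list of things; names that differ only in an ending like _2 or _b are one class to them, and where a whole thing is asked for, a point or a joint stands for the part that bears it (a point fixed in the world has none). Each returns a list of dicts, best first, with "score" (0 to 1); they miss things now and then, are a little off and sometimes report something else, mostly with a low value. They report only what shows in the picture. A call takes as long as a camera call. They do not tell look-alikes from the thing itself.
- env.search_frame(picture, thing): "xyz" ([x, y, z] in m, in world coordinates, good to about 4 mm: the middle of the surface that is visible of it).
- env.trace(picture, thing): "mask" (420x560 bool, what is visible of it).
The state is a dict: "clock": time; "joint_positions": joint angles; "qvel": joint speeds; "joint_torque": joint torques, N m; "position": TCP position; "tool_rot": TCP orientation; "force": force on the tool from outside, world axes, zero at the start; "wrist_torque": the same for the moment, N m; "opening": opening from 0.0 (shut) to 1.0 (fully open); "finger_force": force on a finger pad.
Only numpy, scipy, OpenCV 4.12 (cv2) and the standard library are available. Lean on these libraries where they do the work, as an engineer would, in place of code of your own. Each camera call takes 0.05 s, during which the arm holds its last target. There are 200 camera calls.

## Working session

There is one attempt and no reset: what is moved stays moved. The work goes in short steps, each a Python script; the robot and the scene stay as the last script left them, time stands still between calls to the robot, and variables do not carry over. Pictures are saved under pics/ and viewed, at most 10 in all, crops included, and the job is handed in when it is done.

```bash
mkdir -p pics
cat > h.py <<'E'
import numpy as np, cv2
from scipy.spatial.transform import Rotation as R
from workcell import env
def Rm(o): return R.from_euler('xyz',o,degrees=True).as_matrix()
def ray(f,px):
    d=f.get('distortion'); K=np.array([[f['fx'],0,f['cx']],[0,f['fy'],f['cy']],[0,0,1.]])
    u=cv2.undistortPoints(np.array([[px]],float),K,np.array(d,float) if d is not None else None)[0,0]
    return np.array(f['position']),Rm(f['orientation'])@np.array([u[0],-u[1],-1.])
def at(f,px,z):
    p,d=ray(f,px); return p+d*(z-p[2])/d[2]
def proj(f,P):
    q=Rm(f['orientation']).T@(np.array(P)-np.array(f['position'])); 
    return np.array([f['cx']+f['fx']*q[0]/-q[2], f['cy']+f['fy']*q[1]/q[2]])
E
python3 - <<'E'
from h import *
for n in ('top','side'):
    f=env.grab_frame(n); cv2.imwrite(f'pics/{n}0.png',f['image'])
    print(n,{k:v for k,v in f.items() if k!='image'})
    for t in ('ledge','plate','plate_mark','plate_grip','pocket_left','pocket_right','tall_loose','short_loose','tall_set','short_set','flux','driver'):
        try: print(t,[(np.round(d['xyz'],3).tolist(),round(d['score'],2),proj(f,d['xyz']).astype(int).tolist()) for d in env.search_frame(f,t)][:6])
        except Exception as e: print(t,e)
print(env.read_state())
E
```

```text
top {'fx': 405.30712045864425, 'fy': 405.30712045864425, 'cx': 280.4584632219039, 'cy': 212.36792557204345, 'position': array([0.45684928, 0.00814439, 1.09381898]), 'orientation': array([  3.77447534,   0.87924824, -91.52406712]), 'shot': 1}
ledge [([0.502, -0.09, 0.07], 0.78, [325, 220])]
plate [([0.517, -0.111, 0.083], 0.6, [333, 213])]
plate_mark [([0.52, -0.111, 0.08], 0.92, [333, 212])]
plate_grip [([0.518, -0.11, 0.082], 0.65, [333, 213])]
pocket_left [([0.516, -0.106, 0.078], 0.88, [331, 214])]
pocket_right [([0.516, -0.11, 0.083], 0.58, [333, 213])]
tall_loose [([0.587, 0.312, 0.051], 0.55, [168, 192]), ([0.58, 0.259, 0.055], 0.45, [188, 194]), ([0.518, -0.112, 0.084], 0.27, [334, 213])]
short_loose [([0.454, 0.33, 0.039], 0.45, [163, 243])]
tall_set [([0.55, -0.03, 0.132], 0.36, [301, 199]), ([0.581, 0.26, 0.056], 0.15, [188, 193])]
short_set [([0.583, 0.261, 0.051], 0.56, [187, 193])]
flux [([0.53, -0.416, 0.068], 0.89, [454, 205]), ([0.516, -0.107, 0.084], 0.36, [332, 214])]
driver [([0.472, 0.421, 0.023], 0.53, [131, 237])]
side {'fx': 400.1570084796828, 'fy': 400.1570084
[... 1086 characters left out ...]
 207])]
{'clock': 1.3, 'joint_positions': array([-5.26763796e+01,  2.20423301e+01,  4.51466762e-01,  3.13913732e-03,
       -6.84123067e+01, -1.48166385e+01]), 'qvel': array([ 0.00621104,  0.13130443, -0.01686838,  0.07902353, -0.04051232,
        0.06697515]), 'joint_torque': array([-8.57319719e-05, -3.90468442e+01,  1.87614405e+01,  4.22417253e+00,
        1.53047789e-02, -4.39497433e-05]), 'position': array([ 0.23924285, -0.57736726,  0.22254342]), 'tool_rot': array([ 1.79997682e+02, -3.63250893e-03, -1.57491863e+02]), 'force': array([-0.23403944,  0.27187174,  0.10289791]), 'wrist_torque': array([-0.04399581,  0.03494896, -0.01747621]), 'finger_force': 0.0, 'opening': 1.0034359572834006}
```

View pics/top0.png

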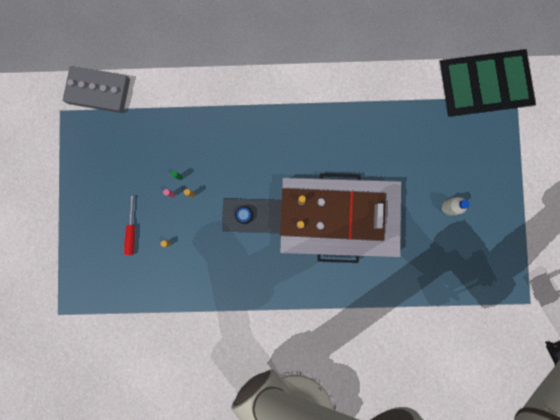

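View pics/side0.png

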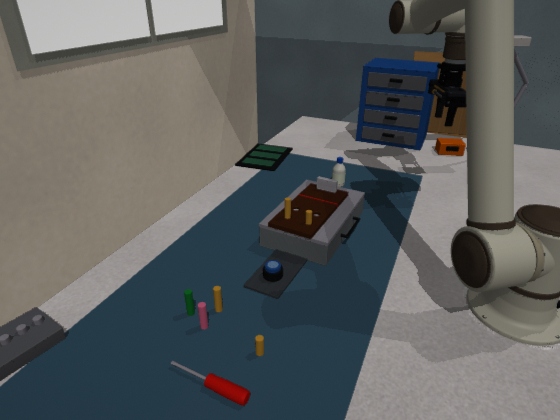

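Candidates in the top view are:
- Loose long brass: (188,192).
- Pink look-alike: (167,192).
- Green look-alike: (177,174).
- Loose short brass: (165,243).
- Set pillars on the plate: long at (302,199), short at (301,225).

The far (+x) row holds the long pillar, so tall goes to pocket_right and short to pocket_left. I choose the brass at (188,192) and (165,243). I'll check them close up with the wrist camera.

Run:
```python
from h import *
for y in (67,-113,0,90,-90,180):
    for p in ([.58,.262,.3],[.45,.333,.1],[.54,-.08,.1],[.51,-.23,.12],[.51,-.05,.12]):
        q=env.inverse_kinematics(p,[180,0,y]); print(y,p,None if q is None else np.round(q,0).tolist())
env.goto([.53,.28,.30],[180,0,-113])
f=env.grab_frame('wrist'); cv2.imwrite('pics/w1.png',f['image']); print(f['position'],f['orientation'],f['fx'],f['cx'],f['cy'])
for t in ('tall_loose','short_loose'):
    print(t,[(np.round(d['xyz'],3).tolist(),round(d['score'],2),proj(f,d['xyz']).astype(int).tolist()) for d in env.search_frame(f,t)][:6])
print(env.read_state()['clock'])
```

```text
67 [0.58, 0.262, 0.3] [39.0, 21.0, 10.0, 0.0, -79.0, 118.0]
67 [0.45, 0.333, 0.1] [53.0, 23.0, -18.0, 0.0, -49.0, 104.0]
67 [0.54, -0.08, 0.1] [9.0, 21.0, -20.0, 0.0, -48.0, 148.0]
67 [0.51, -0.23, 0.12] [-8.0, 21.0, -17.0, 0.0, -52.0, 165.0]
67 [0.51, -0.05, 0.12] [13.0, 17.0, -23.0, 0.0, -49.0, 144.0]
-113 [0.58, 0.262, 0.3] [39.0, 21.0, 10.0, 0.0, -79.0, -62.0]
-113 [0.45, 0.333, 0.1] [53.0, 23.0, -18.0, -0.0, -49.0, -76.0]
-113 [0.54, -0.08, 0.1] [9.0, 21.0, -20.0, 0.0, -48.0, -32.0]
-113 [0.51, -0.23, 0.12] [-8.0, 21.0, -17.0, 0.0, -52.0, -15.0]
-113 [0.51, -0.05, 0.12] [13.0, 17.0, -23.0, 0.0, -49.0, -36.0]
0 [0.58, 0.262, 0.3] [39.0, 21.0, 10.0, 0.0, -79.0, 51.0]
0 [0.45, 0.333, 0.1] [53.0, 23.0, -18.0, 0.0, -49.0, 37.0]
0 [0.54, -0.08, 0.1] [9.0, 21.0, -20.0, 0.0, -48.0, 81.0]
0 [0.51, -0.23, 0.12] [-8.0, 21.0, -17.0, 0.0, -52.0, 98.0]
0 [0.51, -0.05, 0.12] [13.0, 17.0, -23.0, 0.0, -49.0, 77.0]
90 [0.58, 0.262, 0.3] [39.0, 21.0, 10.0, 0.0, -79.0, 141.0]
90 [0.45, 0.333, 0.1] [53.0, 23.0, -18.0, 0.0, -49.0, 127.0]
90 [0.54, -0.08, 0.1] [9.0, 21.0, -20.0, 0.0, -48.0, 171.0]
90 
[... 387 characters left out ...]
2] [13.0, 17.0, -23.0, 0.0, -49.0, -13.0]
180 [0.58, 0.262, 0.3] [39.0, 21.0, 10.0, -0.0, -79.0, -129.0]
180 [0.45, 0.333, 0.1] [53.0, 23.0, -18.0, -0.0, -49.0, -143.0]
180 [0.54, -0.08, 0.1] [9.0, 21.0, -20.0, -0.0, -48.0, -99.0]
180 [0.51, -0.23, 0.12] [-8.0, 21.0, -17.0, -0.0, -52.0, -82.0]
180 [0.51, -0.05, 0.12] [13.0, 17.0, -23.0, -0.0, -49.0, -103.0]
[0.50131069 0.21164484 0.46241507] [-1.54230092e+01 -1.81366574e-02  1.56851737e+02] 353.524365769255 282.2625837110636 209.44139306200947
tall_loose [([0.628, 0.292, 0.053], 0.86, [212, 217]), ([0.582, 0.26, 0.061], 0.64, [233, 180]), ([0.584, 0.313, 0.052], 0.61, [252, 219])]
short_loose [([0.457, 0.326, 0.041], 0.76, [352, 186])]
4.625
```

View pics/w1.png

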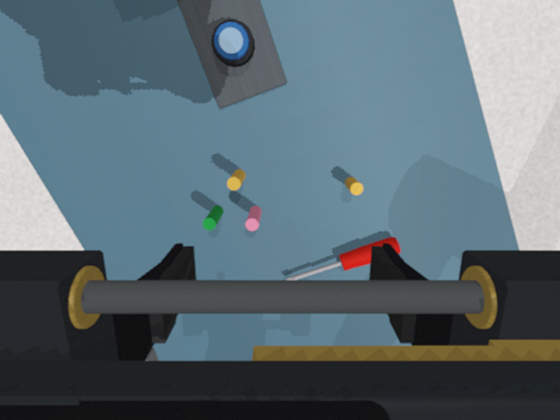

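Close up, the brass pillar tops show at (233,184) for the long one and (356,188) for the short one. Green is at (210,222) and pink at (252,224), so the choice is confirmed. I'll fit the brass outlines with a projected cylinder model.

```bash
cat >> h.py <<'E'
def brass(im):
    h=cv2.cvtColor(im,cv2.COLOR_BGR2HSV); return cv2.inRange(h,(14,110,70),(32,255,255))
def cyl_mask(f,x,y,z0,L,r,shape,S=4):
    a=np.linspace(0,2*np.pi,40); P=[proj(f,(x+r*np.cos(t),y+r*np.sin(t),z)) for z in (z0,z0+L) for t in a]
    h=cv2.convexHull((np.array(P)*S+S/2).astype(np.int32)); m=np.zeros((shape[0]*S,shape[1]*S),np.uint8); cv2.fillConvexPoly(m,h,1)
    return cv2.resize(m.astype(np.float32),None,fx=1/S,fy=1/S,interpolation=cv2.INTER_AREA)
def fit_cyl(f,x,y,z0,L,r=.008,mask=None):
    """x,y of an upright cylinder near the guess, by overlap of its projected outline with the brass mask"""
    from scipy.optimize import minimize
    m=(brass(f['image']) if mask is None else mask)>0
    yy,xx=np.indices(m.shape); c=proj(f,(x,y,z0+L/2)); m=m&(np.hypot(xx-c[0],yy-c[1])<40)
    n,l,s,_=cv2.connectedComponentsWithStats(m.astype(np.uint8)); 
    k=1+np.argmax(s[1:,4]); m=(l==k).astype(np.float32)
    def cost(p):
        q=cyl_mask(f,p[0],p[1],z0,L,r,m.shape); return 1-np.minimum(q,m).sum()/np.maximum(q,m).sum()
    o=minimize(cost,(x,y),method='Nelder-Mead',options=dict(initial_simplex=[(x,y),(x+.006,y),(x,y+.006)],xatol=2e-4,fatol=1e-3))
    return o.x,1-o.fun
Y=[180,0,-113]
E
python3 - <<'E'
from h import *
f=env.grab_frame('wrist')
print(fit_cyl(f,.581,.262,0,.06),fit_cyl(f,.456,.328,0,.04))
g=env.grab_frame('top'); print(fit_cyl(g,.581,.262,0,.06),fit_cyl(g,.456,.328,0,.04))
g=env.grab_frame('side'); print(fit_cyl(g,.581,.262,0,.06),fit_cyl(g,.456,.328,0,.04))
print(at(f,(233.5,184),.06),at(f,(356.5,188.5),.04))
# look at the plate, same yaw
env.goto([.52,.0,.36],Y); f=env.grab_frame('wrist'); cv2.imwrite('pics/w2.png',f['image'])
np.save('w2.npy',f,allow_pickle=True)
for t in ('tall_set','short_set','pocket_left','pocket_right','plate_mark','plate_grip'):
    print(t,[(np.round(d['xyz'],3).tolist(),round(d['score'],2),proj(f,d['xyz']).astype(int).tolist()) for d in env.search_frame(f,t)][:4])
print(env.read_state()['clock'])
E
```

```text
(array([0.58507213, 0.26300699]), np.float64(0.8449820876121521)) (array([0.4530774 , 0.33034714]), np.float64(0.8311145901679993))
(array([0.58654436, 0.26324461]), np.float64(0.7259528040885925)) (array([0.45498045, 0.33144558]), np.float64(0.6581740975379944))
(array([0.58804095, 0.26048553]), np.float64(0.872678279876709)) (array([0.45565653, 0.32858453]), np.float64(0.8918918967247009))
[0.58469002 0.26368959 0.06      ] [0.45326692 0.33027075 0.04      ]
tall_set [([0.547, -0.032, 0.134], 0.78, [247, 163])]
short_set [([0.518, -0.103, 0.081], 0.68, [248, 92]), ([0.493, -0.026, 0.112], 0.59, [294, 146])]
pocket_left [([0.52, -0.104, 0.084], 0.58, [247, 92]), ([0.548, -0.035, 0.136], 0.38, [245, 160])]
pocket_right [([0.52, -0.105, 0.08], 0.63, [246, 91])]
plate_mark [([0.516, -0.105, 0.086], 0.95, [250, 89])]
plate_grip []
6.2333
```

View pics/w2.png

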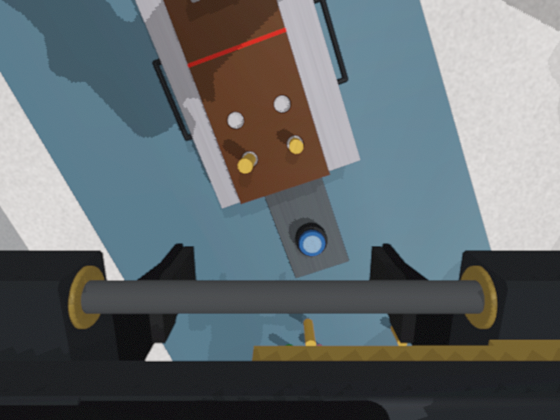

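The plate view shows the empty pockets at (236,120) and (282,104). The long set pillar is at (246,165), in the left row, and the short one is at (296,146). Next I centre the tall pillar by pinching it at two angles, look again to calibrate the camera bias, then pick it.

```bash
cat >> h.py <<'E'
OFF=np.array([-.055,.02])   # look pose TCP minus object
def look(p,z): env.goto([p[0]+OFF[0],p[1]+OFF[1],z],Y); env.dwell(.15); return env.grab_frame('wrist')
def clk(): return round(env.read_state()['clock'],2)
E
python3 - <<'E'
from h import *
p=np.array([.585,.263]); Z=.024
env.gripper_to(.46,4)
env.goto([*p,.10],[180,0,-23]); print(env.move_straight([*p,Z],rate=.12,force_limit=12))
env.gripper_to(0,4); print(env.read_state()['opening']*87); env.gripper_to(.46)
env.move_straight([*p,Z],rotation=Y); env.gripper_to(0,4); s=env.read_state(); print(s['opening']*87,s['position']); env.gripper_to(.46)
env.move_straight([*p,.10],rate=.2)
f=look(p,.30); q,sc=fit_cyl(f,*p,0,.06); print('fit',q,sc,'bias',q-p,clk()); cv2.imwrite('pics/w3.png',f['image'])
E
```

```text
False
15.617088301530664
15.574890623594063 [0.58496984 0.26300875 0.02399669]
fit [0.58429589 0.26262825] 0.84397953748703 bias [-0.00070411 -0.00037175] 15.31
```

View pics/w3.png

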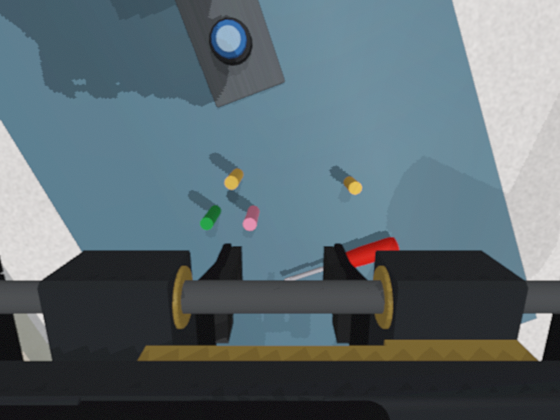

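Bias is under 1 mm. The tall brass is at (233,180), green at (210,217) and pink at (251,219), all still standing. Next: grasp, then look at the pockets.

```bash
cat >> h.py <<'E'
def poly(f,x,y,z,r,shape,S=4):
    a=np.linspace(0,2*np.pi,40); P=np.array([proj(f,(x+r*np.cos(t),y+r*np.sin(t),z)) for t in a])
    m=np.zeros((shape[0]*S,shape[1]*S),np.uint8); cv2.fillConvexPoly(m,(P*S+S/2).astype(np.int32),1); return m
def fit_pocket(f,x,y,zt=.082,d=.008,r=.010):
    """pocket axis: bright floor seen through the rim = rim disc AND floor disc"""
    from scipy.optimize import minimize
    h=cv2.cvtColor(f['image'],cv2.COLOR_BGR2HSV); m=cv2.inRange(h,(0,0,110),(180,70,255))
    yy,xx=np.indices(m.shape); c=proj(f,(x,y,zt)); m=((m>0)&(np.hypot(xx-c[0],yy-c[1])<16)).astype(np.float32)
    def cost(p):
        q=poly(f,*p,zt,r,m.shape)&poly(f,*p,zt-d,r,m.shape)
        q=cv2.resize(q.astype(np.float32),(m.shape[1],m.shape[0]),interpolation=cv2.INTER_AREA)
        return 1-np.minimum(q,m).sum()/np.maximum(q,m).sum()
    o=minimize(cost,(x,y),method='Nelder-Mead',options=dict(initial_simplex=[(x,y),(x+.006,y),(x,y+.006)],xatol=2e-4,fatol=1e-3))
    return o.x,1-o.fun
E
python3 - <<'E'
from h import *
f=np.load('w2.npy',allow_pickle=True).item()
pr=at(f,(236,120),.08); pl=at(f,(282,104),.08); print(pr,pl)
p=np.array([.585,.263])
env.move_straight([*p,.10],rate=.3) if False else env.goto([*p,.10],Y)
env.move_straight([*p,.024],rate=.12,force_limit=12); env.gripper_to(0,20); env.move_straight([*p,.15],rate=.25)
s=env.read_state(); print(s['opening']*87,s['finger_force'])
f=look(pr[:2],.33); cv2.imwrite('pics/w4.png',f['image']); np.save('w4.npy',f,allow_pickle=True)
r,sr=fit_pocket(f,*pr[:2]); l,sl=fit_pocket(f,*pl[:2]); ts=fit_cyl(f,.547,-.03,.082,.052); ss=fit_cyl(f,.489,-.026,.082,.032)
print(r,sr,l,sl,np.linalg.norm(r-l),ts,ss,np.linalg.norm(ts[0]-r),np.linalg.norm(ss[0]-l),clk())
E
```

```text
[ 0.54628524 -0.0801183   0.08      ] [ 0.48769683 -0.07539681  0.08      ]
15.18302341689842 19.99488517933969
[ 0.54737645 -0.08104705] 0.9189814925193787 [ 0.48809726 -0.07677706] 0.9369369149208069 0.0594327771604434 (array([ 0.55184291, -0.03003122]), np.float64(0.8553900122642517)) (array([ 0.49183038, -0.02525144]), np.float64(0.8638937473297119)) 0.051210977906820804 0.05166068015705722 19.77
```

View pics/w4.png

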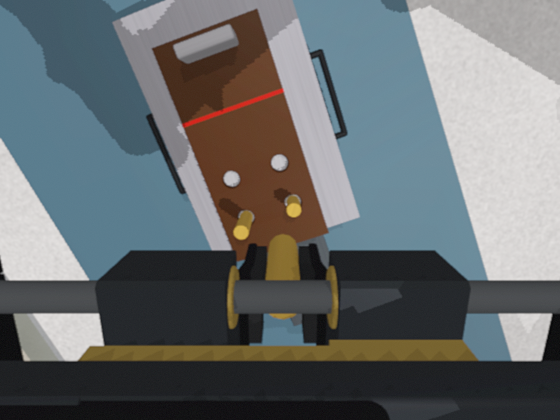

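Pockets fit well: spacing is 59.4 mm and pocket-to-pillar distances are about 51 mm. The held pillar shows at (283,270). Inserting the tall pillar.

```bash
cat >> h.py <<'E'
def insert(c,zin,lim=5):
    """lower the held pillar; on a hit above the floor, try small offsets"""
    for d in [(0,0)]+[(.002*np.cos(t),.002*np.sin(t)) for t in np.arange(0,6.2,np.pi/3)]:
        t=np.array(c)+d
        env.move_straight([*t,zin+.013],rate=.1)
        hit=env.move_straight([*t,zin-.001],rate=.04,force_limit=lim); z=env.read_state()['position'][2]; print('insert',d,hit,round(z-zin,4))
        if z<zin+.0035: return True
    return False
E
python3 - <<'E'
from h import *
c=np.array([.5480,-.0807])
env.goto([*c,.30],Y); env.move_straight([*c,.125],rate=.2)
ok=insert(c,.098); print(ok)
if ok:
    env.gripper_to(.40); env.move_straight([*env.read_state()['position'][:2],.20],rate=.25)
print(clk())
f=look(c,.33); print(fit_cyl(f,*c,.082,.052)); cv2.imwrite('pics/w5.png',f['image'])
E
```

```text
insert (0, 0) True -0.0
True
23.07
(array([ 0.54877783, -0.08071465]), np.float64(0.875539243221283))
```

Run:
```python
from h import *
p=np.array([.4538,.3306]); Z=.012
env.goto([*p,.10],[180,0,-23]); print(env.move_straight([*p,Z],rate=.12,force_limit=12))
env.gripper_to(0,4); print(env.read_state()['opening']*87); env.gripper_to(.40)
env.move_straight([*p,Z],rotation=Y); env.gripper_to(0,20); s=env.read_state(); print(s['opening']*87,s['finger_force'])
env.move_straight([*p,.15],rate=.25)
c0=np.array([.4885,-.0765]); f=look(c0,.33); l,sl=fit_pocket(f,*c0); print(l,sl,fit_cyl(f,.5488,-.0807,.082,.052),fit_cyl(f,.4918,-.0253,.082,.032))
c=l+[.0006,.0004]; 
if np.linalg.norm(c-[.4887,-.0764])<.003:
    env.goto([*c,.30],Y); env.move_straight([*c,.115],rate=.2)
    ok=insert(c,.086); print(ok)
    if ok: env.gripper_to(.40); env.move_straight([*env.read_state()['position'][:2],.20],rate=.25)
print(clk())
env.goto([.465,-.10,.36],Y); f=env.grab_frame('wrist'); cv2.imwrite('pics/w6.png',f['image']); np.save('w6.npy',f,allow_pickle=True)
print(fit_cyl(f,*c,.082,.032))
g=env.grab_frame('top'); np.save('t6.npy',g,allow_pickle=True); cv2.imwrite('pics/t6.png',g['image'])
```

```text
False
15.800809606922186
15.72669840125534 19.99402663204819
[ 0.48761092 -0.07654267] 0.9062949419021606 (array([ 0.54766922, -0.08156676]), np.float64(0.8591784238815308)) (array([ 0.49244316, -0.02581105]), np.float64(0.85521000623703))
insert (0, 0) True -0.0003
True
35.68
(array([ 0.48888411, -0.07575276]), np.float64(0.8436193466186523))
```

View pics/w6.png

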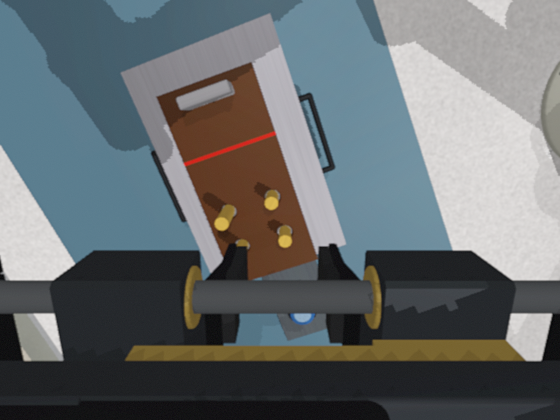

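All four pillars stand upright. The shelf's back corners are at (122,73) and (272,14), its front-right corner at (344,240), and the grip bar at (205,96). Now I measure the shelf's edge.

Run:
```python
from h import *
w2=np.load('w2.npy',allow_pickle=True).item(); w6=np.load('w6.npy',allow_pickle=True).item()
print('w2 front corners',at(w2,(222,208),.07),at(w2,(360,158),.07)); print('w2 red',at(w2,(190,65),.082),at(w2,(286,30),.082))
print('w6 back',at(w6,(122,73),.07),at(w6,(272,14),.07),'front R',at(w6,(344,240),.07)); print('w6 red',at(w6,(185,164),.082),at(w6,(275,133),.082)); print('w6 bar top',at(w6,(205,96),.118),at(w6,(161,96),.082),at(w6,(253,63),.082))
t=np.load('t6.npy',allow_pickle=True).item()
a=cv2.resize(w2['image'][60:215,150:380],None,fx=3,fy=3,interpolation=cv2.INTER_CUBIC)
cv2.imwrite('pics/c1.png',a)
```

```text
w2 front corners [0.61245515 0.0147947  0.07      ] [0.42192687 0.02409018 0.07      ]
w2 red [ 0.56893124 -0.1570269   0.082     ] [ 0.45208905 -0.14749021  0.082     ]
w6 back [ 0.59317345 -0.28364147  0.07      ] [ 0.40296138 -0.27161933  0.07      ] front R [0.42334337 0.01961751 0.07      ]
w6 red [ 0.57038873 -0.15733703  0.082     ] [ 0.45250475 -0.14804106  0.082     ]
w6 bar top [ 0.50542171 -0.21557752  0.118     ] [ 0.55945045 -0.24024915  0.082     ] [ 0.4444139  -0.23071374  0.082     ]
```

View pics/c1.png

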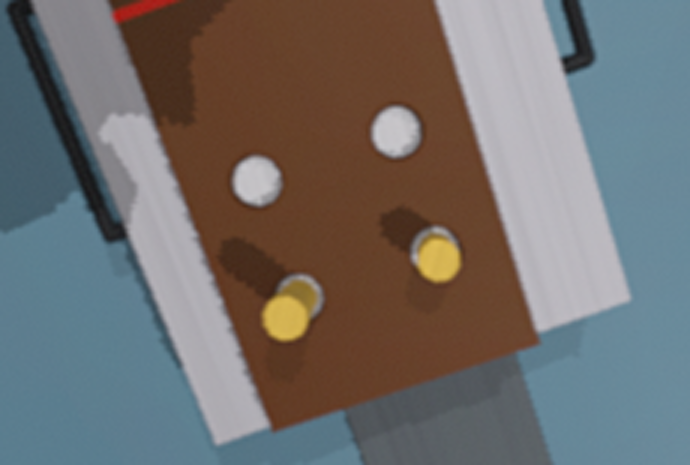

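The plate is square enough: yaw about 85.6° against about 86.3° for the shelf, laterally 6 mm off. The red line is about 174 mm short of the edge. I'll grip the bar, slide 160 mm, then look.

Run:
```python
from h import *
b=np.array([.5068,-.2175]); G=[180,0,175.6]
env.goto([*b,.22],G); env.gripper_to(.5)
print(env.move_straight([*b,.088],rate=.1,force_limit=10))
env.gripper_to(0,40); s=env.read_state(); print(s['opening']*87,s['finger_force'],s['force'],s['wrist_torque'],clk())
if 11<s['opening']*87<16:
    u=np.array([.065,.998])
    e=b+.160*u
    print(env.move_straight([*e,.088],rate=.045,force_limit=25)); env.dwell(.3)
    s=env.read_state(); print(s['position'],s['tool_rot'],s['force'],s['wrist_torque'],clk())
for n in ('wrist','top','side'):
    f=env.grab_frame(n); np.save(n+'7.npy',f,allow_pickle=True); cv2.imwrite(f'pics/{n}7.png',f['image'])
a=cv2.imread('pics/wrist7.png'); b=cv2.imread('pics/side7.png')[150:300,200:400]; c=cv2.imread('pics/top7.png')[160:270,210:410]
b=cv2.resize(b,(400,300)); c=cv2.resize(c,(400,220)); 
o=np.zeros((600,800,3),np.uint8); o[:300,:400]=cv2.resize(a,(400,300)); o[:300,400:]=b; o[300:520,:400]=c; cv2.imwrite('pics/m7.png',o)
```

```text
False
13.789770338100762 39.999025566503406 [0.32112876 1.93758643 0.49635608] [0.44515454 0.06733307 0.07363656] 40.02
False
[ 0.51687119 -0.05780054  0.08833461] [-1.79952787e+02 -3.60859921e-02  1.75624814e+02] [-0.39201467 -5.54090606  3.41567113] [-1.94301138 -0.00740494 -0.01587658] 44.02
```

View pics/m7.png

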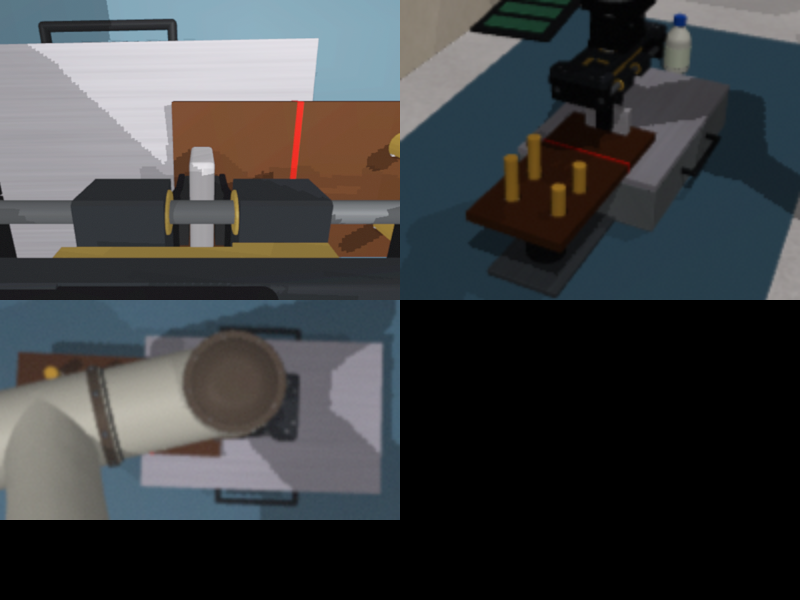

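The wrist view shows the red line at about (420,141)–(410,252) full-res and the shelf edge at about (445,53)–(437,140). All pillars are upright in the side view. I'll extract both lines by code.

```bash
cat > gap.py <<'E'
from h import *
def gap(f):
    im=f['image'].astype(int); red=(im[:,:,2]>150)&(im[:,:,1]<90)&(im[:,:,0]<90)
    rp=[(c.mean(),r) for r in range(148,245) if 3<len(c:=np.where(red[r,350:480])[0]+350)<20]
    d=im[:,:,2]-im[:,:,0]*0
    ep=[]
    for r in range(62,130):
        g=np.diff(cv2.GaussianBlur(im[r,:,2].astype(np.float32)[None],(5,1),0)[0]); k=400+np.argmin(g[400:480]); 
        if g[k]<-10: ep.append((k+.5,r))
    R_=np.array([at(f,p,.082)[:2] for p in rp]); E_=np.array([at(f,p,.07)[:2] for p in ep])
    fit=lambda P: np.polyfit(P[:,0],P[:,1],1)
    def rob(P):
        for _ in range(3):
            l=fit(P); e=abs(P[:,1]-np.polyval(l,P[:,0])); P=P[e<=max(.0015,2*e.std())]
        return fit(P),len(P),P[:,0].min(),P[:,0].max()
    a,b=rob(R_),rob(E_); return a,b
E
python3 - <<'E'
from gap import *
f=np.load('wrist7.npy',allow_pickle=True).item(); a,b=gap(f); print(a,b)
for x in (.46,.5216): print(x,np.polyval(b[0],x)-np.polyval(a[0],x))
g=np.load('side7.npy',allow_pickle=True).item()
# side view: predicted mark and edge end points vs picture
for x in (.47,.522): print(proj(g,(x,np.polyval(a[0],x),.082)))
print('edge corner',proj(g,(.43,np.polyval(b[0],.43),.07)),proj(g,(.6,np.polyval(b[0],.6),.07)))
E
```

```text
(array([-0.07877578,  0.04742496]), 97, np.float64(0.4652362405475954), np.float64(0.513441859485863)) (array([-0.06180372,  0.05230135]), 68, np.float64(0.42697347393918084), np.float64(0.45804328081553813))
0.46 0.012683547655938172
0.5216 0.013729026999687186
[311.95338547 231.51689156]
[292.8986889  226.05867661]
edge corner [325.27427876 242.63784971] [263.27868073 225.07091178]
```

The remaining gap is 13.7 mm, which agrees with the earlier estimate (14 mm). Finishing the slide and checking.

Run:
```python
from gap import *
p=np.array([.51687,-.05780]); u=np.array([.065,.998]); e=p+.0138*u
print(env.move_straight([*e,.088],rate=.02,force_limit=25)); env.dwell(.4)
f=env.grab_frame('wrist'); a,b=gap(f)
for x in (.46,.5225): print(x,np.polyval(b[0],x)-np.polyval(a[0],x))
print(a[1],b[1])
s=env.read_state(); print(s['position'],s['tool_rot'],s['force'],s['finger_force'],clk())
g=env.grab_frame('side'); o=np.hstack([cv2.resize(f['image'],(400,300)),cv2.resize(g['image'][150:300,200:400],(400,300))]); cv2.imwrite('pics/m8.png',o)
```

```text
False
0.46 -0.0011082180423468632
0.5225 1.4318547463521708e-05
97 68
[ 0.51751941 -0.0438971   0.088407  ] [-1.79956147e+02 -2.73036239e-02  1.75635850e+02] [ 0.04091322 -4.93374146  3.49893981] 40.03567453706637 45.47
```

View pics/m8.png

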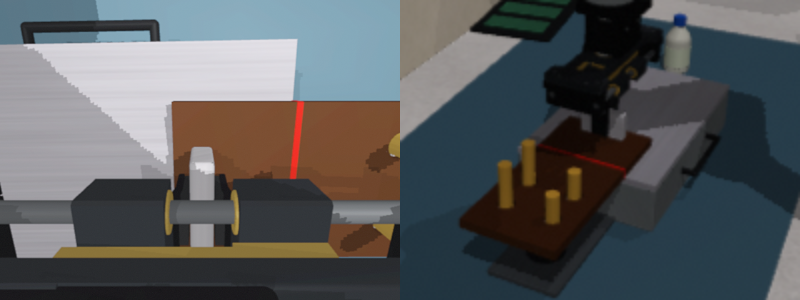

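The red line at (300,101)–(293,180) continues the shelf edge at (297,40) with about 0 mm gap. All four pillars are upright and the tool is holding the tail down with 3.5 N. Handing in.

```bash
python3 -c "
from workcell import env
print(env.close_job())"
```

```text
the job is handed in; nothing more can be done
None
```

I handed the job in at about 45 s of the 72 s limit: all four pillars stand in their pockets, long by long and short by short, and the plate is held level with the red line within about 1 mm of the shelf's edge; the call returned no verdict.

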